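# Roll a print-test drum in its V-grooves until the index pawl drops

### The job

Set the print-test drum to its zero mark: swing the laid-back pawl of the drum stand over so that it rides on the index disc, then roll the drum in its V-grooves, a part turn at a time, until you feel the pawl drop fully into the disc's notch. Stop there and do not force the pawl against the notch, keep the drum down in its grooves throughout, leave the other things where they lie, and let go.

Things in the scene. Friction and masses are not known exactly. Their poses are not given: they have to be found in the camera images.
- stand: Fixed aluminium stand, 76 x 172 mm base plate (top 16 mm up). Two 48 mm wide, 14 mm thick uprights with 90 degree V-grooves at y = -48 and +48 mm, tops 166 mm high, 82 mm clear between them. Origin on the bench below the drum's middle; x points away from the robot, y along the drum's axis toward the disc and pawl, z up. The drum's axis lies at x = 0, z = 160 mm.
- drum: Loose white-faced drum, 42 mm diameter, 76 mm long, about 0.3 kg, turning freely in the grooves on 16 mm steel journals. Origin in its middle on its axis, y along the axis. At y = +70 mm a steel index disc (40 mm diameter, 8 mm thick, one notch 12 wide, 6 deep) is clamped to it at an unknown angle. The notch lies 40 to 132 degrees short of the pawl if the drum's top is rolled away from the robot.
- pawl (a joint): Hinge angle of the steel pawl in rad: 0 when fully dropped into the notch, 0.16 when its 9 mm wide nose rides on the disc's rim, 1.95 laid back toward the robot (start). It turns freely, stays back by its weight and falls forward onto the disc by its weight once pushed below about 1.1. Seated, it blocks the disc both ways with about 1.5 mm play.
- pawl_tab (a point): Middle of the pawl's black thumb bar, 12 mm diameter, 22 mm long along the stand's y, on the pawl's free end 66 mm from the pivot. Laid back it is about 227 mm above the bench and on the robot's side of the pivot; push it away from the robot. With the pawl dropped it lies 192 mm up, past the disc.
- pawl_pivot (a point): Pivot of the pawl: in the stand's frame 38 mm toward the robot from the drum's axis, at y = +70 mm, 173 mm above the bench. The pivot axis is parallel to the drum. The pawl is 7 mm thick.
- rail_top (a point): Furniture, fixed: middle of the top of the print rig's profile rail, a beam 40 mm deep (x), 490 mm long along world y, top about 115 mm above the bench (its left end plate 145 mm), in front of the stand.
- guard_plate (a point): Furniture, fixed: front face of the upright sheet guard plate behind the stand, 443 mm high, spanning 160 mm either side in world y; it leaves about 100 mm behind the drum's axis, so lean the tool back toward the robot, over the rail.
- head_hose (a point): Furniture, fixed: middle of the thick hose rising from the print head, filling about 75 x 60 mm in plan from 0.3 to 0.5 m height and then arching back and left; below it stands the print head, about 70 mm wide, centred 35 mm nearer the robot. Pass it on the robot's side.
- loupe: Bystander: folding loupe 24 x 29 x 12 mm, lying right of the stand; origin under its middle.
- cap_a: Bystander: white screw cap, 49 mm diameter, 19 mm high, near the front edge of the bench; origin under its middle.
- marker: Bystander: marker pen 17 x 136 mm lying left of the stand; origin under its middle.

How it is judged:
By the outcome, as a careful person would: the job done as asked, in the order asked, and still so for the second after the job is handed in, with the robot touching nothing.
It also fails if it takes over 72 s, if anything falls off the work surface, if the arm or the gripper's body presses on something with over 40 N, if the wrist force passes 120 N, or if a joint passes its speed limit or range.

### The arm

A 6-joint arm with a two-finger parallel gripper is mounted at the origin on a cart in front of the work surface, level with it; the furniture and walls round the work are solid. World frame = base frame: x ahead of the robot, y to its left, z up, the work surface at z = 0. Lengths are in m, angles in rad, forces in N, time in s.
With the tool pointing down it reaches from about 0.25 to 0.725 m from the base axis. Payload 4 kg.
Tool frame: the origin (TCP) lies at the very end of the fingers, on their centre line; the grasp point (between the pads) lies 19 mm behind it; z points along the fingers, y is the line along which they close (so a half turn about z gives the same grasp; the last joint's range is limited). The gripper opens to 85 mm and grips with 20 to 120 N. Pads are 22 mm wide; open, the fingers measure 114 mm over their backs; the gripper's body (76 mm by 85 mm) begins 54 mm behind the grasp point. The pads swing forward as they close: fully open they stand 13 mm farther back than shut.
Start: joints at [1.342, 0.241, 0.005, 1.335, 0, 1.571], TCP at [0.113, 0.487, 0.231] pointing down, gripper open.
Joint ranges: [-2.72, 2.72], [-1.05, 1.87], [-1.09, 1.28], [-1.99, 2.15], [-1.42, 1.44], [-3.14, 3.14]. Speed limits (rad/s): [2.79, 2.79, 3.14, 3.14, 3.14, 3.14].

### API

Orientations are given as a unit quaternion [w, x, y, z].
In Python, from workcell import r, snapshot, camera_info, spotter gives the robot as it stands.
- The arm moves only by the tool apply_moves, never from a script. Its argument "increments" is a list of rows, each a list of 6 numbers: the shift along the tool's x, y, z each as a share of 0.4 m, from -1 to 1, then the turn, a rotation vector about the tool's x, y, z each as a share of 120 degrees, from -1 to 1. A call has 1 to 20 rows; each row is the pose to reach, as a shift and turn from the pose commanded when the call began, along the tool's axes at that moment; what a row does not reach only later rows make up. A row lasts 1/12 s, in which the tool goes at most 41.7 mm and 7.16 degrees, less where a joint would pass 70% of its speed; a pose out of reach is approached as far as the arm can. A call with a number of a shift or a turn outside -1 to 1 is refused whole. A call with a gripper value outside its range is refused whole. "jaw" is the opening, from -1 (shut) to 1 (fully open), set as the call begins (left out, the last holds). The fingers move at their own pace and stop on an object; "squeeze" is the grip in N (left out, the last holds). Time passes only in rows, so rows that repeat a pose let the fingers close. It gives the time, the measured TCP pose, the force, the opening and the grip force at its end, in the units of the state.
- r.sense(): the state, without advancing time (a new reading comes with each control period).
- snapshot(name): name is "scene" or "top"; returns the picture (384x512x3 uint8, red, green, blue); there is no depth.
- camera_info(name): a dict with "fx", "fy", "cx", "cy" (pixels), "R" (3x3) and "t" (3): a world point X has camera coordinates R X + t. Camera axes: x right, y down, z forward; pixel columns grow to the right and rows downward; lengths in m; the calibration is good to about 2 mm. A picture is of the moment at which its call begins. camera_info takes no time and is no camera call.
- r.job_done(): hands the job in; it is judged then, once.
Trained networks look in the newest picture that a camera, given by its name, has taken for a name from the list of things; names that differ only in an ending like _2 or _b are one class to them, and where a whole thing is asked for, a point or a joint stands for the part that bears it (a point fixed in the world has none). Each returns a list of dicts, best first, with "p" (0 to 1); they miss things now and then, are a little off and sometimes report something else, mostly with a low value. They report only what shows in the picture. A call takes as long as a camera call.
- spotter.spot_in(thing, camera): "bbox" ([left, top, right, bottom] in pixels, round what is visible of it).
The state is a dict: "clock": time; "joints": joint angles; "qd": joint speeds; "joint_torque": joint torques, N m; "tool_pos": TCP position; "tcp_rot": TCP orientation; "force": force on the tool from outside, world axes, zero at the start; "wrist_torque": the same for the moment, N m; "opening": finger opening in m; "finger_force": force on a finger pad.
Only numpy, scipy, OpenCV 4.12 (cv2) and the standard library are available. Lean on these libraries where they do the work, as an engineer would, in place of code of your own. Each camera call takes 0.05 s, during which the arm holds its last target. There are 200 camera calls.

## Working session

There is one attempt and no reset: what is moved stays moved. The work goes in short steps, Python scripts to look and compute and a tool call to move; the robot and the scene stay as the last step left them, time stands still between calls to the robot, and variables do not carry over. Pictures are saved under pics/ and viewed, at most 10 in all, crops included, and the job is handed in when it is done.

Besides the shell and the picture viewer there is one more tool, called after "Request:" in YAML: its name, and indented under it one key for each argument. apply_moves: Moves the arm, as the interface text tells. Its arguments: {"type":"object","properties":{"increments":{"type":"array"},"jaw":{"type":"number"},"squeeze":{"type":"number"}},"required":["increments"]}

```bash
mkdir -p pics; ls
python3 - <<'E'
from workcell import r, snapshot, camera_info, spotter
import cv2, numpy as np
s=r.sense(); print({k:np.round(v,3).tolist() for k,v in s.items()})
for n in ("scene","top"):
    im=snapshot(n); cv2.imwrite(f"pics/{n}0.png",cv2.resize(im[:,:,::-1],(800,600),interpolation=cv2.INTER_CUBIC))
    c=camera_info(n); R=np.array(c["R"]);t=np.array(c["t"]); print(n,c["fx"],c["fy"],c["cx"],c["cy"],R.round(4).tolist(),t.round(4).tolist(),"cam pos",(-R.T@t).round(3))
    for th in ("stand","drum","pawl","pawl_tab","loupe","cap_a","marker"):
        print(n,th,[(np.round(d["bbox"],1).tolist(),round(d["p"],2)) for d in spotter.spot_in(th,n)[:2]])
E
```

```text
pics
{'clock': 0.0, 'joints': [1.342, 0.241, 0.004, 1.335, 0.0, 1.571], 'qd': [-0.001, 0.001, 0.0, -0.0, -0.0, -0.0], 'joint_torque': [-0.0, -37.232, 25.241, 0.017, -0.0, 0.0], 'tool_pos': [0.113, 0.486, 0.23], 'tcp_rot': [-0.0, 0.114, 0.993, -0.001], 'force': [0.1, 0.101, 0.338], 'wrist_torque': [-0.003, -0.003, 0.024], 'finger_force': 0.0, 'opening': 0.085}
scene 468.99483212471137 468.99483212471137 257.0183798910476 190.55456686997783 [[-0.9316, 0.3634, 0.0054], [0.2877, 0.7466, -0.5999], [-0.2221, -0.5573, -0.8001]] [0.5696, 0.1181, 1.3886] cam pos [0.805 0.479 1.179]
scene stand [([213.6, 171.8, 269.1, 250.6], 0.59)]
scene drum [([221.5, 169.6, 246.6, 218.5], 0.77)]
scene pawl [([249.5, 181.4, 269.3, 204.4], 0.59)]
scene pawl_tab [([248.0, 184.5, 265.6, 205.3], 0.52)]
scene loupe [([228.3, 163.6, 232.9, 167.3], 0.55), ([268.2, 280.1, 294.6, 324.2], 0.51)]
scene cap_a [([315.1, 225.3, 334.7, 243.5], 0.67)]
scene marker [([266.0, 282.7, 293.1, 319.5], 0.67)]
top 349.5237732336206 349.5237732336206 256.93842783572285 195.3482668966489 [[-0.0611, -0.9981, -0.0007], [-0.9764, 0.0599, -0.2073], [0.2069, -0.012, -0.9783]] [-0.1672, 0.5823, 1.219] cam pos [ 0.306 -0.187  1.313]
top stand [([243.7, 179.2, 291.9, 205.4], 0.56)]
top drum [([250.0, 173.5, 294.9, 190.4], 0.93)]
top pawl []
top pawl_tab []
top loupe []
top cap_a [([230.8, 251.5, 245.6, 258.7], 0.43), ([179.2, 203.1, 214.0, 207.1], 0.31)]
top marker [([180.1, 201.5, 216.2, 205.8], 0.44)]
```

Run:
```python
import cv2
a=cv2.imread("pics/scene0.png");b=cv2.imread("pics/top0.png")
s=800/512
def crop(im,x0,y0,x1,y1,n): cv2.imwrite(n,cv2.resize(im[int(y0*s):int(y1*s),int(x0*s):int(x1*s)],(800,600),interpolation=cv2.INTER_CUBIC))
crop(a,190,150,310,240,"pics/sc.png"); crop(b,160,130,320,250,"pics/tc.png")
```

```text
(no output)
```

View pics/scene0.png

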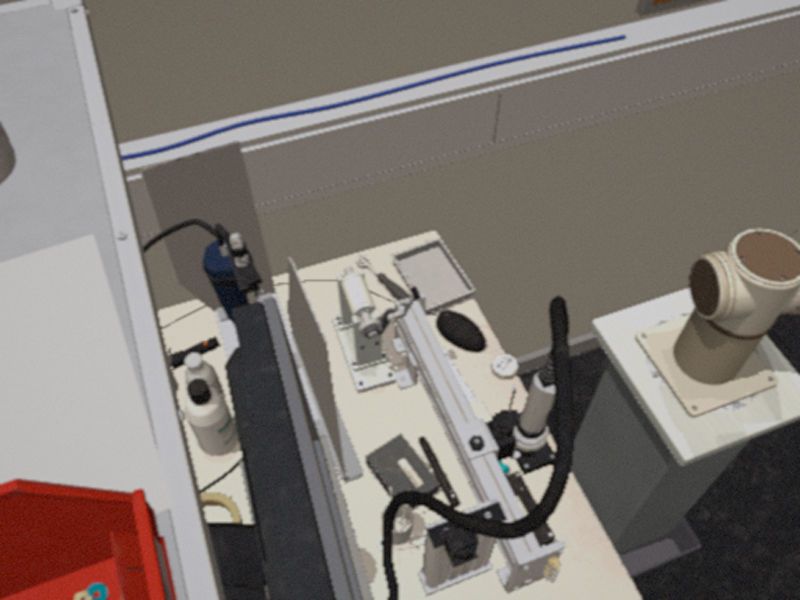

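View pics/sc.png

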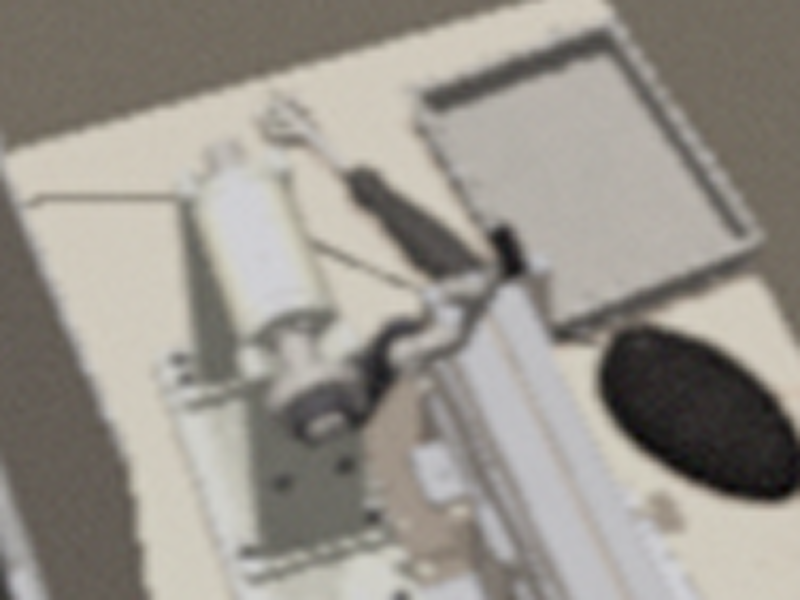

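View pics/tc.png

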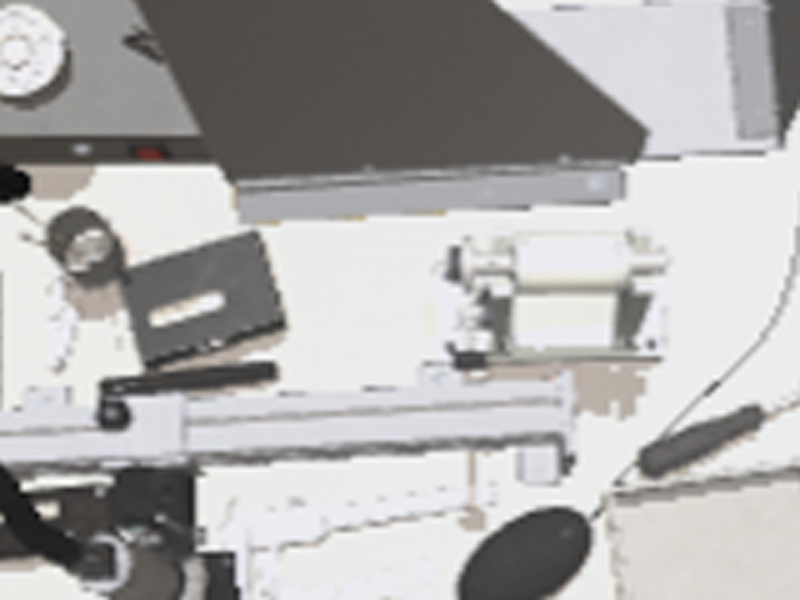

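```bash
cat > h.py <<'E'
import numpy as np
from workcell import r, snapshot, camera_info, spotter
C={n:camera_info(n) for n in ("scene","top")}
def proj(n,X):
    c=C[n];p=np.asarray(X)@np.array(c["R"]).T+np.array(c["t"])
    return np.stack([c["fx"]*p[...,0]/p[...,2]+c["cx"],c["fy"]*p[...,1]/p[...,2]+c["cy"]],-1)
def back(n,uv,z):
    c=C[n];R=np.array(c["R"]);o=-R.T@np.array(c["t"])
    d=R.T@np.array([(uv[0]-c["cx"])/c["fx"],(uv[1]-c["cy"])/c["fy"],1]);return o+d*(z-o[2])/d[2]
def w(p,X): # p=(x,y,yaw)
    X=np.asarray(X,float);c,s=np.cos(p[2]),np.sin(p[2])
    return np.stack([p[0]+c*X[...,0]-s*X[...,1],p[1]+s*X[...,0]+c*X[...,1],X[...,2]],-1)
E
cat > fit.py <<'E'
from h import *
from scipy.optimize import least_squares
sc=lambda u,v:(190+u*.15,150+v*.15)
tc=lambda u,v:(160+u*.2,130+v*.2)
obs=[("scene",sc(325,412),(0,.074,.160)),("scene",sc(505,250),(-.078,.070,.226)),
("top",tc(470,360),(-.078,.070,.226)),("top",tc(513,262),(0,.038,.165)),("top",tc(630,262),(0,-.038,.165)),
("scene",sc(250,580),(.038,.086,.016)),("scene",sc(160,365),(.038,-.086,.016)),("scene",sc(265,245),(0,0,.165))]
f=lambda p:np.array([proj(n,w(p,X))-np.array(uv) for n,uv,X in obs]).ravel()
s=least_squares(f,[.6,-.2,0],loss="soft_l1")
print(s.x.round(4),f(s.x).reshape(-1,2).round(1).tolist())
p=s.x
print("tab",w(p,(-.078,.07,.226)),"drum",w(p,(0,0,.16)))
print("guard edges", back("top",tc(240,180),.443),back("top",tc(620,175),.443),back("top",tc(240,220),.0),"rail",back("top",tc(200,400),.115),back("top",tc(200,460),.115),back("top",tc(570,385),.115))
E
python3 fit.py
```

```text
[ 0.5885 -0.2623 -0.0635] [[-1.0, -1.4], [0.2, -0.6], [-0.8, 0.1], [0.4, 0.4], [-0.5, 0.5], [0.0, 8.6], [-1.5, -5.9], [0.3, 1.1]]
tab [ 0.51505594 -0.1874503   0.226     ] drum [ 0.58846016 -0.26225552  0.16      ]
guard edges [ 0.57548281 -0.07601945  0.443     ] [ 0.56610671 -0.27276797  0.443     ] [ 0.68024441 -0.01838885  0.        ] rail [ 0.51969261 -0.00127449  0.115     ] [ 4.77754182e-01 -1.26999028e-04  1.15000000e-01] [ 0.51451494 -0.25857737  0.115     ]
```

```bash
sed -i 's/("scene",sc(250,580).*sc(160,365),(.038,-.086,.016)),/("scene",(233.6,248),(.038,.086,.016)),/' fit.py
cat >> fit.py <<'E'
print("hose scene", back("scene",(350.7,246),.3),back("scene",(358,195),.5))
print("head top", back("top",tc(100,560),.3), back("top",tc(30,510),.5))
# pose: tool y along stand x, lean phi
E
python3 fit.py
```

```text
[ 0.5903 -0.26   -0.0219] [[-0.2, -0.9], [0.5, -1.0], [-0.5, 0.4], [-0.3, 0.4], [-1.3, -0.5], [-5.0, -1.4], [-0.0, 1.9]]
tab [ 0.51384269 -0.18830824  0.226     ] drum [ 0.59028953 -0.2600012   0.16      ]
guard edges [ 0.57548281 -0.07601945  0.443     ] [ 0.56610671 -0.27276797  0.443     ] [ 0.68024441 -0.01838885  0.        ] rail [ 0.51969261 -0.00127449  0.115     ] [ 4.77754182e-01 -1.26999028e-04  1.15000000e-01] [ 0.51451494 -0.25857737  0.115     ]
hose scene [0.42710947 0.07824666 0.3       ] [0.45080322 0.08056312 0.5       ]
head top [0.39678155 0.03011456 0.3       ] [0.40402069 0.01937951 0.5       ]
```

View pics/top0.png

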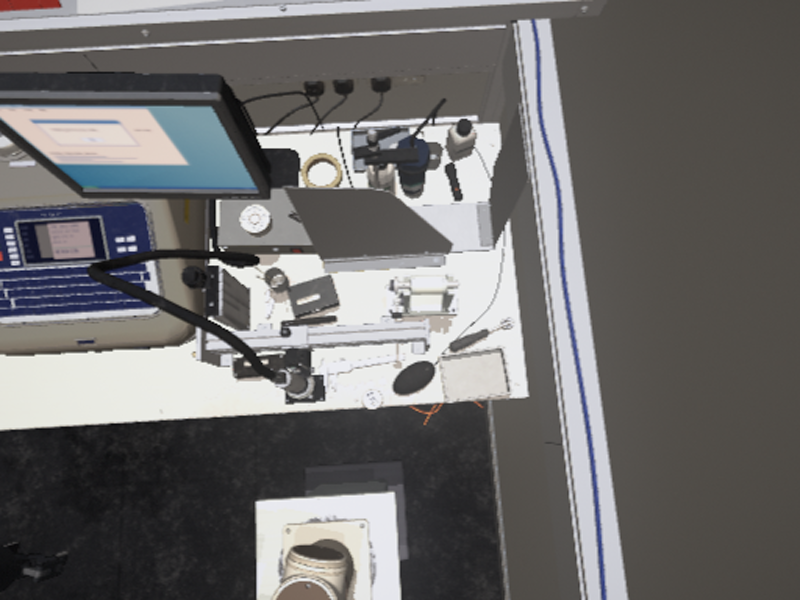

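```bash
cat >> h.py <<'E'
from scipy.spatial.transform import Rotation as Ro, Slerp
P=np.array([.589,-.261,-.05])
def ori(phi,yaw=P[2]):
    ex=np.array([np.cos(yaw),np.sin(yaw),0]);ey=np.array([-ex[1],ex[0],0]);ez=np.array([0,0,1.]);a=np.radians(phi)
    return Ro.from_matrix(np.stack([ey,np.cos(a)*ex+np.sin(a)*ez,np.sin(a)*ex-np.cos(a)*ez],1))
def cur():
    s=r.sense();q=s["tcp_rot"];return np.array(s["tool_pos"]),Ro.from_quat([q[1],q[2],q[3],q[0]])
def rows(wps,base=None):
    p0,R0=base or cur();out=[]
    for p,R in wps:
        v=R0.inv().apply(np.array(p)-p0)/.4; t=(R0.inv()*R).as_rotvec()/np.radians(120)
        out.append([round(float(a),3)+0. for a in (*v,*t)])
    print(out);return out
E
python3 - <<'E'
from h import *
p0,R0=cur(); R1=ori(0)
pts=[(np.array([np.cos(a),np.sin(a)])*.28) for a in np.radians(np.linspace(77,-28,14))]
path=[(*(p0[:2]+f*(pts[0]-p0[:2])),.26+.04*f) for f in (.17,.34,.51,.68,.85)]+[(*q,.30) for q in pts]
S=Slerp([0,1],Ro.concatenate([R0,R1]))
n=len(path); rows([(p,S(min(1,(i+1)/n))) for i,p in enumerate(path)])
print(n)
# second, from end
b=(np.array(path[-1]),R1); t=w(P,(-.122,.07,.235))
S=Slerp([0,1],Ro.concatenate([R1,ori(30)]))
rows([(b[0]+f*(t-b[0]),S(f)) for f in np.linspace(.125,1,8)],b);print(t)
E
```

```text
[[0.0, -0.093, -0.089, 0.0, 0.0, 0.035], [0.0, -0.187, -0.106, 0.0, 0.0, 0.07], [0.001, -0.281, -0.123, 0.0, 0.0, 0.105], [0.001, -0.374, -0.14, 0.0, 0.0, 0.14], [0.001, -0.468, -0.157, 0.0, 0.0, 0.175], [0.001, -0.55, -0.172, 0.0, 0.0, 0.21], [-0.097, -0.557, -0.172, 0.0, 0.0, 0.245], [-0.193, -0.577, -0.172, 0.0, 0.0, 0.28], [-0.286, -0.611, -0.172, 0.0, 0.0, 0.315], [-0.373, -0.658, -0.172, 0.0, 0.0, 0.35], [-0.453, -0.716, -0.172, 0.0, 0.0, 0.385], [-0.523, -0.785, -0.172, 0.0, 0.0, 0.42], [-0.583, -0.863, -0.172, 0.0, 0.0, 0.455], [-0.632, -0.949, -0.172, 0.0, 0.0, 0.49], [-0.668, -1.041, -0.172, 0.0, 0.0, 0.525], [-0.691, -1.136, -0.172, 0.0, 0.0, 0.56], [-0.7, -1.235, -0.172, 0.0, 0.0, 0.595], [-0.695, -1.333, -0.172, 0.0, 0.0, 0.63], [-0.676, -1.43, -0.172, 0.0, 0.0, 0.665]]
19
[[-0.013, 0.071, 0.02, -0.031, 0.0, 0.0], [-0.026, 0.141, 0.041, -0.063, 0.0, 0.0], [-0.04, 0.212, 0.061, -0.094, 0.0, 0.0], [-0.053, 0.282, 0.081, -0.125, 0.0, 0.0], [-0.066, 0.353, 0.102, -0.156, 0.0, 0.0], [-0.079, 0.423, 0.122, -0.188, 0.0, 0.0], [-0.093, 0.494, 0.142, -0.219, 0.0, 0.0], [-0.106, 0.565, 0.162, -0.25, 0.0, 0.0]]
[ 0.47065101 -0.18499002  0.235     ]
```

Request:
apply_moves:
  increments:
    - [0,-0.09,-0.09,0,0,0.035]
    - [0,-0.19,-0.11,0,0,0.07]
    - [0,-0.28,-0.12,0,0,0.105]
    - [0,-0.37,-0.14,0,0,0.14]
    - [0,-0.47,-0.16,0,0,0.175]
    - [0,-0.55,-0.17,0,0,0.21]
    - [-0.1,-0.56,-0.17,0,0,0.245]
    - [-0.19,-0.58,-0.17,0,0,0.28]
    - [-0.29,-0.61,-0.17,0,0,0.315]
    - [-0.37,-0.66,-0.17,0,0,0.35]
    - [-0.45,-0.72,-0.17,0,0,0.385]
    - [-0.52,-0.785,-0.17,0,0,0.42]
    - [-0.58,-0.86,-0.17,0,0,0.455]
    - [-0.63,-0.95,-0.17,0,0,0.49]
    - [-0.63,-0.95,-0.17,0,0,0.49]
  jaw: -1

```text
clock: 2.05
tool_pos: [0.2744, 0.0525, 0.2995]
tcp_rot: [0.001, 0.595, 0.803, -0.001]
force: [-0.6, 0.8, -0.5]
opening: 0.0
finger_force: 0.0
```

Run:
```python
from h import *
p0,R0=cur(); R1=ori(30)
t=w(P,(-.122,.07,.232))
path=[(.28,.01,.3),(.275,-.03,.3),(.26,-.07,.3),(.25,-.105,.3),(.25,-.14,.3)]
q=np.array(path[-1]); path+=[q+f*(t-q) for f in np.linspace(.14,1,7)]
S=Slerp([0,1],Ro.concatenate([R0,R1])); n=len(path)
rows([(p,S((i+1)/n)) for i,p in enumerate(path)]);print(n,t)
```

```text
[[-0.106, -0.017, -0.001, -0.021, -0.003, 0.013], [-0.198, -0.058, -0.001, -0.041, -0.007, 0.027], [-0.283, -0.123, 0.0, -0.062, -0.01, 0.04], [-0.359, -0.173, 0.0, -0.082, -0.014, 0.054], [-0.443, -0.198, 0.0, -0.103, -0.017, 0.067], [-0.48, -0.129, 0.024, -0.124, -0.021, 0.081], [-0.519, -0.058, 0.049, -0.144, -0.024, 0.094], [-0.557, 0.013, 0.073, -0.165, -0.028, 0.108], [-0.595, 0.084, 0.098, -0.185, -0.031, 0.121], [-0.634, 0.155, 0.122, -0.206, -0.035, 0.134], [-0.672, 0.226, 0.147, -0.226, -0.038, 0.148], [-0.71, 0.297, 0.171, -0.247, -0.042, 0.161]]
12 [ 0.47065101 -0.18499002  0.232     ]
```

Request:
apply_moves:
  increments:
    - [-0.106,-0.017,0,-0.02,-0.003,0.013]
    - [-0.2,-0.058,0,-0.04,-0.007,0.027]
    - [-0.28,-0.123,0,-0.06,-0.01,0.04]
    - [-0.36,-0.173,0,-0.08,-0.014,0.054]
    - [-0.443,-0.198,0,-0.1,-0.017,0.067]
    - [-0.48,-0.13,0.024,-0.124,-0.02,0.08]
    - [-0.52,-0.058,0.05,-0.144,-0.024,0.094]
    - [-0.557,0.013,0.073,-0.165,-0.028,0.108]
    - [-0.595,0.084,0.098,-0.185,-0.03,0.12]
    - [-0.634,0.155,0.122,-0.206,-0.035,0.134]
    - [-0.672,0.226,0.147,-0.226,-0.038,0.148]
    - [-0.71,0.297,0.17,-0.247,-0.042,0.161]
    - [-0.71,0.297,0.17,-0.247,-0.042,0.161]
    - [-0.71,0.297,0.17,-0.247,-0.042,0.161]

```text
clock: 3.22
tool_pos: [0.4734, -0.1724, 0.2297]
tcp_rot: [0.183, 0.693, 0.674, 0.18]
force: [-0.5, 0.1, 0.2]
opening: 0.0001
finger_force: 0.0
```

Run:
```python
from h import *
import cv2
out=[]
for n,(x0,y0,x1,y1) in (("scene",(200,130,320,220)),("top",(215,150,315,225))):
    im=snapshot(n)[y0:y1,x0:x1,::-1]; out.append(cv2.resize(im,(400,300),interpolation=cv2.INTER_CUBIC))
    print(n,proj(n,cur()[0]).round(1), "tab exp",proj(n,w(P,(-.078,.07,.226))).round(1))
cv2.imwrite("pics/a1.png",np.hstack(out))
p0,R0=cur();print(p0,R0.as_matrix().round(3).tolist())
rows([(w(P,(x,.07,z)),ori(30)) for x,z in zip(np.linspace(-.116,-.030,12),np.linspace(.222,.232,12))])
```

```text
scene [283.4 185.5] tab exp [266.2 187. ]
top [249.3 215.1] tab exp [253.2 202.2]
[ 0.47324336 -0.17288246  0.23126793] [[0.028, 0.867, 0.498], [1.0, -0.026, -0.012], [0.002, 0.498, -0.867]]
[[-0.031, -0.003, 0.025, -0.001, -0.006, 0.008], [-0.031, 0.015, 0.032, -0.001, -0.006, 0.008], [-0.032, 0.033, 0.04, -0.001, -0.006, 0.008], [-0.032, 0.051, 0.048, -0.001, -0.006, 0.008], [-0.033, 0.069, 0.056, -0.001, -0.006, 0.008], [-0.033, 0.087, 0.063, -0.001, -0.006, 0.008], [-0.033, 0.105, 0.071, -0.001, -0.006, 0.008], [-0.034, 0.123, 0.079, -0.001, -0.006, 0.008], [-0.034, 0.141, 0.087, -0.001, -0.006, 0.008], [-0.035, 0.159, 0.094, -0.001, -0.006, 0.008], [-0.035, 0.177, 0.102, -0.001, -0.006, 0.008], [-0.035, 0.196, 0.11, -0.001, -0.006, 0.008]]
```

View pics/a1.png

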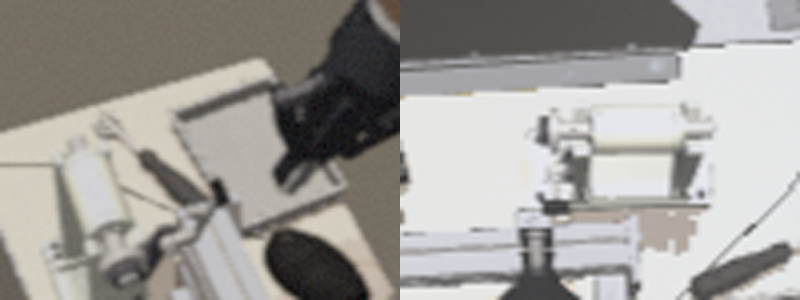

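Request:
apply_moves:
  increments:
    - [-0.031,-0.003,0.025,0,-0.006,0.008]
    - [-0.031,0.015,0.032,0,-0.006,0.008]
    - [-0.032,0.033,0.04,0,-0.006,0.008]
    - [-0.032,0.051,0.048,0,-0.006,0.008]
    - [-0.033,0.069,0.056,0,-0.006,0.008]
    - [-0.033,0.087,0.063,0,-0.006,0.008]
    - [-0.033,0.105,0.071,0,-0.006,0.008]
    - [-0.034,0.123,0.079,0,-0.006,0.008]
    - [-0.034,0.141,0.087,0,-0.006,0.008]

```text
clock: 4.07
tool_pos: [0.5481, -0.1894, 0.242]
tcp_rot: [0.197, 0.696, 0.666, 0.185]
force: [-2.7, 5.2, 24.6]
opening: 0.0005
finger_force: 11.1
```

```bash
cat > look.py <<'E'
from h import *
import cv2,sys
out=[]
for n,(x0,y0,x1,y1) in (("scene",(210,150,290,210)),("top",(225,160,305,220))):
    im=snapshot(n);np.save(f"pics/{sys.argv[1]}_{n}.npy",im);im=im[y0:y1,x0:x1,::-1]; out.append(cv2.resize(im,(400,300),interpolation=cv2.INTER_CUBIC))
cv2.imwrite(f"pics/{sys.argv[1]}.png",np.hstack(out))
for n in ("scene","top"): print(n,[(np.round(d["bbox"],1).tolist(),round(d["p"],2)) for d in spotter.spot_in("pawl_tab",n)[:2]])
E
python3 look.py a2
```

```text
scene []
top []
```

View pics/a2.png

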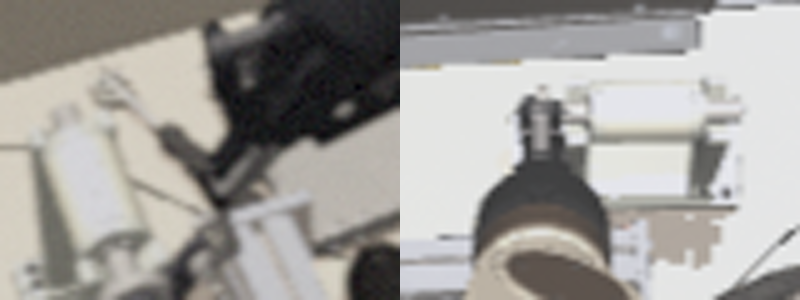

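Run:
```python
from h import *
s=r.sense();print({k:np.round(s[k],4).tolist() for k in ("clock","tool_pos","tcp_rot","force","qd")})
p0,R0=cur()
rows([(p0+d,ori(30)) for d in np.array([(0,0,.01),(0,0,.02),(0,0,.03),(-.02,0,.035),(-.045,0,.035),(-.07,0,.035),(-.085,0,.03),(-.095,0,.01)])])
```

```text
{'clock': 4.2667, 'tool_pos': [0.5487, -0.1894, 0.242], 'tcp_rot': [0.1971, 0.6952, 0.6659, 0.1854], 'force': [-2.3253, 4.5055, 24.2353], 'qd': [-0.002, -0.0041, -0.0053, 0.0013, -0.0009, -0.002]}
[[0.0, 0.013, -0.021, 0.012, 0.001, 0.003], [0.0, 0.026, -0.043, 0.012, 0.001, 0.003], [0.0, 0.039, -0.064, 0.012, 0.001, 0.003], [-0.003, 0.003, -0.101, 0.012, 0.001, 0.003], [-0.005, -0.05, -0.133, 0.012, 0.001, 0.003], [-0.008, -0.104, -0.166, 0.012, 0.001, 0.003], [-0.01, -0.142, -0.175, 0.012, 0.001, 0.003], [-0.011, -0.19, -0.145, 0.012, 0.001, 0.003]]
```

Request:
apply_moves:
  increments:
    - [0,0.013,-0.021,0,0,0]
    - [0,0.026,-0.043,0,0,0]
    - [0,0.039,-0.064,0,0,0]
    - [0,0,-0.1,0,0,0]
    - [-0.005,-0.05,-0.133,0,0,0]
    - [-0.008,-0.104,-0.166,0,0,0]
    - [-0.01,-0.142,-0.175,0,0,0]
    - [-0.011,-0.18,-0.15,0,0,0]
    - [-0.011,-0.18,-0.15,0,0,0]
    - [-0.011,-0.18,-0.15,0,0,0]

```text
clock: 5.1
tool_pos: [0.4471, -0.1884, 0.2453]
tcp_rot: [0.187, 0.7, 0.666, 0.178]
force: [0.7, -0.1, -0.2]
opening: 0.0001
finger_force: 0.0
```

```bash
python3 look.py a3;  python3 - <<'E'
from h import *
s=r.sense();print({k:np.round(s[k],4).tolist() for k in ("clock","tool_pos","tcp_rot","force","qd")})
p0,R0=cur()
a=w(P,(-.116,.07,.213));print(a)
xs=np.concatenate([[-.122,-.116],np.linspace(-.11,-.04,12)]);zs=np.concatenate([[.22,.211],np.linspace(.209,.225,12)])
rows([(w(P,(x,.07,z)),ori(30)) for x,z in zip(xs,zs)])
E
```

```text
scene [([246.5, 182.4, 266.4, 206.4], 0.47)]
top [([249.9, 195.6, 257.4, 206.3], 0.56), ([247.3, 172.6, 291.0, 205.0], 0.33)]
{'clock': 5.3, 'tool_pos': [0.4484, -0.1889, 0.2464], 'tcp_rot': [0.1879, 0.6994, 0.6662, 0.1781], 'force': [0.1743, -0.1454, -0.1049], 'qd': [-0.0009, 0.0001, -0.0074, 0.0002, -0.0012, -0.0013]}
[ 0.47664351 -0.1852899   0.213     ]
[[0.013, 0.015, 0.085, 0.0, 0.0, 0.001], [0.013, 0.016, 0.112, 0.0, 0.0, 0.001], [0.013, 0.027, 0.124, 0.0, 0.0, 0.001], [0.013, 0.042, 0.128, 0.0, 0.0, 0.001], [0.013, 0.058, 0.133, 0.0, 0.0, 0.001], [0.013, 0.074, 0.138, 0.0, 0.0, 0.001], [0.012, 0.089, 0.143, 0.0, 0.0, 0.001], [0.012, 0.105, 0.148, 0.0, 0.0, 0.001], [0.012, 0.12, 0.152, 0.0, 0.0, 0.001], [0.012, 0.136, 0.157, 0.0, 0.0, 0.001], [0.012, 0.152, 0.162, 0.0, 0.0, 0.001], [0.012, 0.167, 0.167, 0.0, 0.0, 0.001], [0.012, 0.183, 0.172, 0.0, 0.0, 0.001], [0.012, 0.198, 0.176, 0.0, 0.0, 0.001]]
```

View pics/a3.png

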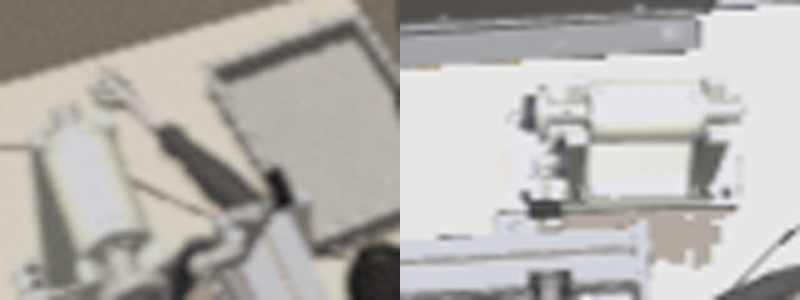

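Request:
apply_moves:
  increments:
    - [0.012,0.0,0.08,0,0,0]
    - [0.012,0.005,0.112,0,0,0]
    - [0.012,0.016,0.12,0,0,0]
    - [0.012,0.027,0.126,0,0,0]
    - [0.012,0.042,0.13,0,0,0]
    - [0.012,0.058,0.135,0,0,0]
    - [0.012,0.074,0.14,0,0,0]
    - [0.012,0.09,0.145,0,0,0]
    - [0.012,0.105,0.15,0,0,0]
    - [0.012,0.12,0.154,0,0,0]
    - [0.012,0.136,0.159,0,0,0]

```text
clock: 6.22
tool_pos: [0.5267, -0.1878, 0.2176]
tcp_rot: [0.187, 0.7, 0.666, 0.178]
force: [-0.4, 0.2, 0.3]
opening: -0.0002
finger_force: 0.1
```

```bash
python3 look.py a4;  python3 - <<'E'
from h import *
s=r.sense();print({k:np.round(s[k],4).tolist() for k in ("clock","tool_pos","tcp_rot","force")})
E
```

```text
scene [([246.4, 181.3, 258.6, 205.5], 0.69)]
top []
{'clock': 6.4167, 'tool_pos': [0.5261, -0.1877, 0.2171], 'tcp_rot': [0.1869, 0.6999, 0.6661, 0.1776], 'force': [-0.4203, 0.395, 0.1125]}
```

View pics/a4.png

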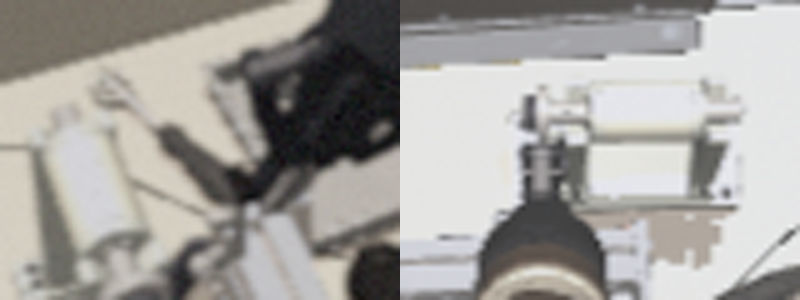

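Request:
apply_moves:
  increments:
    - [0,0.018,0.006,0,0,0]
    - [0,0.036,0.012,0,0,0]
    - [0,0.054,0.017,0,0,0]
    - [0,0.072,0.023,0,0,0]
    - [0,0.09,0.028,0,0,0]
    - [0,0.09,0.028,0,0,0]
    - [0,0.06,-0.03,0,0,0]
    - [0,0.03,-0.1,0,0,0]
    - [0,0.0,-0.15,0,0,0]
    - [0,0.0,-0.15,0,0,0]

```text
clock: 7.25
tool_pos: [0.4949, -0.1865, 0.2721]
tcp_rot: [0.189, 0.7, 0.665, 0.178]
force: [0.9, -0.6, 0.5]
opening: 0.0003
finger_force: 0.0
```

```bash
python3 look.py a5;  python3 - <<'E'
from h import *
s=r.sense();print({k:np.round(s[k],4).tolist() for k in ("clock","tool_pos","tcp_rot","force")})
for n in ("scene","top"): print(n,"riding",[proj(n,w(P,(-.038+.066*np.cos(.293+a),.07,.173+.066*np.sin(.293+a)))).round(1).tolist() for a in (0,.16)])
E
```

```text
scene [([224.2, 197.6, 250.7, 207.2], 0.42)]
top [([251.5, 174.1, 254.3, 193.4], 0.63)]
{'clock': 7.45, 'tool_pos': [0.4966, -0.1863, 0.2689], 'tcp_rot': [0.187, 0.6998, 0.6661, 0.1777], 'force': [1.0497, -0.6441, 0.5943]}
scene riding [[228.0, 204.9], [229.2, 202.3]]
top riding [[253.0, 173.6], [253.0, 174.0]]
```

View pics/a5.png

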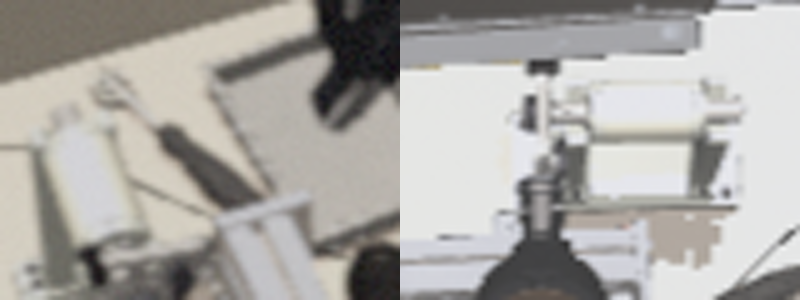

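```bash
cat > tab.py <<'E'
from h import *
import sys
def tab(im=None):
    if im is None: im=snapshot("scene")
    g=im[192:214,214:244].astype(float).mean(2)
    wt=np.clip(90-g,0,None); wt[:, :]*= 1
    yy,xx=np.mgrid[192:214,214:244]; 
    m=(abs(xx-228.6)<5)&(abs(yy-203.5)<6); wt=wt*m
    return (wt*xx).sum()/wt.sum(),(wt*yy).sum()/wt.sum(),wt.sum()
if __name__=="__main__": print("tab",np.round(tab(),2))
E
python3 - <<'E'
from h import *
from tab import tab
im=np.load("pics/a5_scene.npy");print(np.round(tab(im),2)); print(im[196:210,222:236].mean(2).astype(int))
p0,R0=cur();t=w(P,(.0126,-.01,.21));print(t)
q=w(P,(-.05,-.01,.26))
rows([(p0+f*(q-p0),ori(30)) for f in (.33,.66,1)]+[(q+f*(t-q),ori(30)) for f in (.33,.66,1,1,1)])
E
```

```text
[ 228.47  202.99 1014.  ]
[[106 127 166 191 203 203 207 208 204 192 173 160 150 145]
 [106 118 151 182 189 194 199 192 168 144 125 115 121 123]
 [107 112 141 165 162 154 151 140 127 124 127 127 141 139]
 [104 108 119 127 111  87  80  82 112 146 159 149 145 140]
 [105 106 102  93  62  43  36  73 123 152 171 180 180 178]
 [105 104 101  87  57  40  38  78 137 170 181 182 182 181]
 [106 103 109 114 100  57  36  58 115 154 163 148 137 132]
 [104 103 121 146 143  89  46  32  63 109 125 132 132 116]
 [105 103 118 142 143 104  53  28  41  84 136 165 166 138]
 [105 101 111 133 142 110  55  28  37  81 133 156 148 119]
 [105 113 121 133 142 126  74  40  41  84 110 124 117 107]
 [129 133 146 145 127 115  85  77  85  98 107 108 110 108]
 [155 138 129 123 113 110 104 104 102 103 110 104 103  97]
 [131 128 131 123 117 110 109 115 118 111 105  97  95  91]]
[ 0.60108446 -0.27161724  0.21      ]
[[-0.066, 0.029, 0.025, -0.001, 0.0, 0.0], [-0.132, 0.058, 0.051, -0.001, 0.0, 0.0], [-0.2, 0.089, 0.077, -0.001, 0.0, 0.0], [-0.2, 0.113, 0.138, -0.001, 0.0, 0.0], [-0.2, 0.137, 0.2, -0.001, 0.0, 0.0], [-0.2, 0.162, 0.263, -0.001, 0.0, 0.0], [-0.2, 0.162, 0.263, -0.001, 0.0, 0.0], [-0.2, 0.162, 0.263, -0.001, 0.0, 0.0]]
```

Request:
apply_moves:
  increments:
    - [-0.066,0.029,0.025,0,0,0]
    - [-0.132,0.058,0.051,0,0,0]
    - [-0.2,0.089,0.077,0,0,0]
    - [-0.2,0.113,0.138,0,0,0]
    - [-0.2,0.137,0.2,0,0,0]
    - [-0.2,0.162,0.263,0,0,0]
    - [-0.2,0.162,0.263,0,0,0]
    - [-0.2,0.162,0.263,0,0,0]

```text
clock: 8.12
tool_pos: [0.6007, -0.2705, 0.2066]
tcp_rot: [0.184, 0.7, 0.667, 0.177]
force: [0.4, -0.6, -0.6]
opening: 0.0003
finger_force: 0.0
```

```bash
cat > st.py <<'E'
from h import *
from tab import tab
s=r.sense();f=np.array(s["force"]);p=np.array(s["tool_pos"]);c,sn=np.cos(P[2]),np.sin(P[2]);d=p-[P[0],P[1],0]
t=tab()
print("clk",round(s["clock"],2),"stand xyz mm",np.round([1e3*(c*d[0]+sn*d[1]),1e3*(-sn*d[0]+c*d[1]),1e3*d[2]],1),"F",np.round([c*f[0]+sn*f[1],-sn*f[0]+c*f[1],f[2]],2),"tab",np.round(t,2))
E
python3 st.py
```

```text
clk 8.12 stand xyz mm [ 12.2  -8.9 206.6] F [ 0.38 -0.59 -0.57] tab [ 228.45  203.04 1004.  ]
```

Request:
apply_moves:
  increments:
    - [0,-0.01,0.0173,0,0,0]
    - [0,-0.015,0.026,0,0,0]
    - [0,-0.019,0.033,0,0,0]
    - [0,-0.019,0.033,0,0,0]
    - [0,-0.019,0.033,0,0,0]

```text
clock: 8.58
tool_pos: [0.6004, -0.2717, 0.1955]
tcp_rot: [0.187, 0.7, 0.666, 0.178]
force: [0.1, -0.4, 0.3]
opening: 0.0001
finger_force: 0.0
```

```bash
python3 st.py
```

```text
clk 8.58 stand xyz mm [ 11.9 -10.1 195.5] F [ 0.12 -0.41  0.28] tab [ 228.45  203.04 1007.  ]
```

Request:
apply_moves:
  increments:
    - [0,-0.004,0.007,0,0,0]
    - [0,-0.008,0.014,0,0,0]
    - [0,-0.008,0.014,0,0,0]
    - [0,-0.008,0.014,0,0,0]

```text
clock: 8.97
tool_pos: [0.6006, -0.2715, 0.1884]
tcp_rot: [0.187, 0.7, 0.666, 0.178]
force: [-0.1, -0.4, 0.4]
opening: -0.0001
finger_force: 0.0
```

```bash
python3 st.py
```

```text
clk 8.97 stand xyz mm [ 12.1  -9.9 188.4] F [-0.07 -0.4   0.43] tab [228.46 202.99 992.67]
```

Request:
apply_moves:
  increments:
    - [0,-0.002,0.003,0,0,0]
    - [0,-0.004,0.0065,0,0,0]
    - [0,-0.004,0.0065,0,0,0]
    - [0,-0.004,0.0065,0,0,0]

```text
clock: 9.35
tool_pos: [0.6007, -0.2715, 0.1856]
tcp_rot: [0.187, 0.7, 0.666, 0.178]
force: [0.4, 0.4, 0.0]
opening: 0.0001
finger_force: 0.0
```

```bash
python3 st.py
```

```text
clk 9.35 stand xyz mm [ 12.2  -9.9 185.6] F [0.43 0.4  0.  ] tab [228.46 203.   983.33]
```

Request:
apply_moves:
  increments:
    - [0,-0.002,0.0035,0,0,0]
    - [0,-0.004,0.0065,0,0,0]
    - [0,-0.004,0.0065,0,0,0]
    - [0,-0.004,0.0065,0,0,0]

```text
clock: 9.73
tool_pos: [0.6012, -0.2718, 0.1837]
tcp_rot: [0.188, 0.7, 0.666, 0.178]
force: [-1.1, 0.2, 3.8]
opening: -0.0001
finger_force: 1.7
```

```bash
python3 st.py
```

```text
clk 9.73 stand xyz mm [ 12.8 -10.2 183.7] F [-1.09  0.19  3.8 ] tab [228.49 203.02 994.67]
```

Run:
```python
from h import *
import cv2
p,R=cur();M=R.as_matrix();print(p)
out=[]
for n,(x0,y0,x1,y1) in (("scene",(205,160,265,205)),("top",(245,165,305,210))):
    im=snapshot(n);np.save(f"pics/a6_{n}.npy",im);k=400/60
    big=cv2.resize(im[y0:y1,x0:x1,::-1],(400,300),interpolation=cv2.INTER_CUBIC);o2=big.copy()
    def dot(X,c):
        u=(proj(n,X)-[x0,y0]+.5)*k;cv2.circle(o2,(int(u[0]),int(u[1])),3,c,-1)
    dot(p,(0,0,255));dot(p-.0145*M[:,1],(0,255,0));dot(p+.0145*M[:,1],(255,0,0));dot(p-.0145*M[:,1]+.011*M[:,0],(0,255,255));dot(p+.0145*M[:,1]+.011*M[:,0],(255,255,0))
    for y in (-.038,.038):
        for x in (-.021,.021): dot(w(P,(x,y,.16)),(255,0,255))
        dot(w(P,(0,y,.181)),(255,0,255))
    out.append(np.vstack([big,o2]))
cv2.imwrite("pics/a6.png",np.hstack(out))
```

```text
[ 0.60123032 -0.27181279  0.18371653]
```

View pics/a6.png

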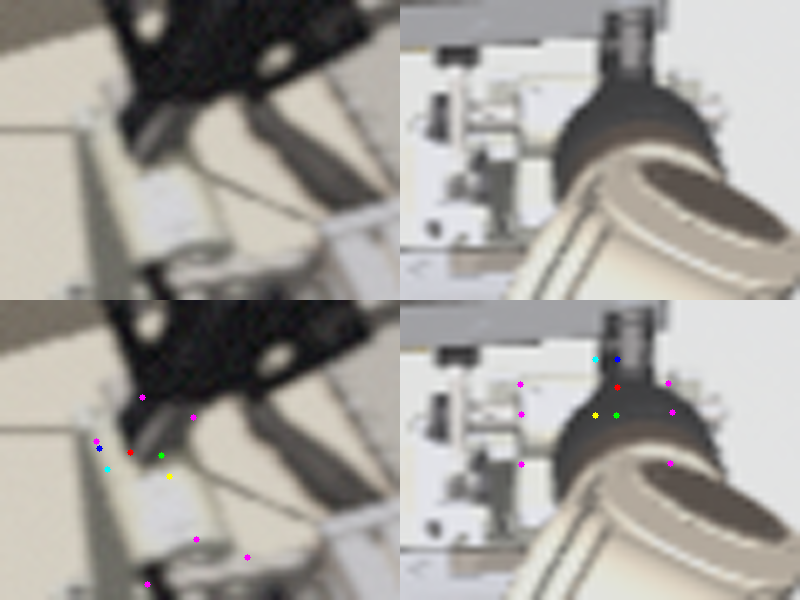

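Request:
apply_moves:
  increments:
    - [0,0.0045,0.002,0,0,0]
    - [0,0.009,0.0045,0,0,0]
    - [0,0.0135,0.007,0,0,0]
    - [0,0.0135,0.007,0,0,0]

```text
clock: 10.22
tool_pos: [0.6068, -0.2719, 0.1824]
tcp_rot: [0.187, 0.7, 0.666, 0.178]
force: [0.6, 0.3, 2.4]
opening: 0.0001
finger_force: 1.0
```

```bash
python3 st.py
```

```text
clk 10.22 stand xyz mm [ 18.4 -10.  182.4] F [0.6  0.29 2.42] tab [ 228.52  203.05 1009.  ]
```

Request:
apply_moves:
  increments:
    - [0,0.004,0.004,0,0,0]
    - [0,0.007,0.0085,0,0,0]
    - [0,0.01,0.013,0,0,0]
    - [0,0.01,0.013,0,0,0]

```text
clock: 10.6
tool_pos: [0.613, -0.2721, 0.18]
tcp_rot: [0.187, 0.7, 0.666, 0.178]
force: [0.3, 0.6, 1.1]
opening: 0.0001
finger_force: 0.4
```

```bash
python3 st.py
```

```text
clk 10.6 stand xyz mm [ 24.5  -9.9 180. ] F [0.31 0.63 1.15] tab [ 228.55  203.06 1042.67]
```

Request:
apply_moves:
  increments:
    - [0,0.016,-0.028,0,0,0]
    - [0,-0.008,-0.042,0,0,0]
    - [0,-0.032,-0.056,0,0,0]
    - [0,-0.032,-0.056,0,0,0]
    - [0,-0.032,-0.056,0,0,0]
    - [0,-0.032,-0.056,0,0,0]

```text
clock: 11.15
tool_pos: [0.59, -0.2711, 0.1931]
tcp_rot: [0.187, 0.7, 0.666, 0.178]
force: [0.2, -0.7, 1.7]
opening: 0.0001
finger_force: 0.0
```

```bash
python3 st.py
python3 - <<'E'
from h import *
s=[r.sense()["tool_pos"] for _ in range(5)];print(np.round(s,4).tolist())
b=cur()
def arc(a,d): a=np.radians(a); return w(P,(.0123+(.021-d)*np.sin(a),-.01,.1627+(.021-d)*np.cos(a)))
A=[(-28,-.004),(-28,0),(-28,.0025),(-28,.0025)]+[(a,.0025) for a in np.linspace(-28,30,13)[1:]]
W=[(arc(*q),b[1]) for q in A]; print(A)
rows(W[:8],b)
for k in (7,11):
    rows(W[k+1:k+5],W[k])
E
```

```text
clk 11.15 stand xyz mm [  1.5 -10.  193.1] F [ 0.19 -0.7   1.67] tab [ 228.53  203.03 1042.67]
[[0.5903, -0.2711, 0.1932], [0.5903, -0.2711, 0.1932], [0.5903, -0.2711, 0.1932], [0.5903, -0.2711, 0.1932], [0.5903, -0.2711, 0.1932]]
[(-28, -0.004), (-28, 0), (-28, 0.0025), (-28, 0.0025), (np.float64(-23.166666666666668), 0.0025), (np.float64(-18.333333333333336), 0.0025), (np.float64(-13.5), 0.0025), (np.float64(-8.666666666666668), 0.0025), (np.float64(-3.8333333333333357), 0.0025), (np.float64(1.0), 0.0025), (np.float64(5.833333333333329), 0.0025), (np.float64(10.666666666666664), 0.0025), (np.float64(15.5), 0.0025), (np.float64(20.33333333333333), 0.0025), (np.float64(25.166666666666664), 0.0025), (np.float64(30.0), 0.0025)]
[[0.0, -0.013, 0.017, 0.0, 0.0, 0.0], [0.0, -0.014, 0.027, 0.0, 0.0, 0.0], [0.0, -0.014, 0.033, 0.0, 0.0, 0.0], [0.0, -0.014, 0.033, 0.0, 0.0, 0.0], [0.0, -0.01, 0.033, 0.0, 0.0, 0.0], [0.0, -0.006, 0.034, 0.0, 0.0, 0.0], [0.0, -0.002, 0.035, 0.0, 0.0, 0.0], [0.0, 0.001, 0.036, 0.0, 0.0, 0.0]]
[[0.0, 0.004, 0.002, 0.0, 0.0, 0.0], [0.0, 0.007, 0.003, 0.0, 0.0, 0.0], [0.0, 0.01, 0.006, 0.0, 0.0, 0.0], [0.0, 0.013, 0.008, 0.0, 0.0, 0.0]]
[[0.0, 0.003, 0.003, 0.0, 0.0, 0.0], [0.0, 0.005, 0.006, 0.0, 0.0, 0.0], [0.0, 0.008, 0.009, 0.0, 0.0, 0.0], [0.0, 0.01, 0.012, 0.0, 0.0, 0.0]]
```

Request:
apply_moves:
  increments:
    - [0,-0.013,0.017,0,0,0]
    - [0,-0.014,0.027,0,0,0]
    - [0,-0.014,0.033,0,0,0]
    - [0,-0.014,0.033,0,0,0]
    - [0,-0.01,0.033,0,0,0]
    - [0,-0.006,0.034,0,0,0]
    - [0,-0.002,0.035,0,0,0]
    - [0,0.001,0.036,0,0,0]

```text
clock: 11.87
tool_pos: [0.5998, -0.2719, 0.184]
tcp_rot: [0.189, 0.699, 0.666, 0.179]
force: [-2.2, 0.9, 7.5]
opening: 0.0002
finger_force: 3.7
```

```bash
python3 st.py
```

```text
clk 11.87 stand xyz mm [ 11.3 -10.4 184. ] F [-2.23  0.8   7.54] tab [ 228.4   202.95 1029.67]
```

Request:
apply_moves:
  increments:
    - [0,0.004,0.002,0,0,0]
    - [0,0.007,0.003,0,0,0]
    - [0,0.01,0.006,0,0,0]
    - [0,0.013,0.008,0,0,0]

```text
clock: 12.25
tool_pos: [0.6056, -0.2723, 0.1826]
tcp_rot: [0.189, 0.699, 0.666, 0.179]
force: [-1.1, -0.1, 5.4]
opening: -0.0
finger_force: 2.2
```

```bash
python3 st.py
python3 - <<'E'
from h import *
b=snapshot("scene").astype(int).mean(2);np.save("pics/a7_scene.npy",b)
a=np.load("pics/a6_scene.npy").astype(int).mean(2)
print((b-a)[186:222,218:250].astype(int)[::2,::1])
E
```

```text
clk 12.25 stand xyz mm [ 17.2 -10.5 182.6] F [-1.1  -0.16  5.37] tab [ 228.49  202.97 1014.  ]
[[ -4   0   0  -4 -11 -30 -54 -30  10  13   0  -1  -3  -5  -3  -3  -6  -1
   -1   1  -1  -1  -1   2   0   0   2   1   1   0   0   0]
 [ -1   2   2  -6  -8  -8  -3  -1   1   0   5   6   3   1  -3  -5  -3  -1
   -1   0   0  -1  -1   2   0   0  -2   0  -1  -1  -1   0]
 [ -1   4  -4  -6  -3  -3   2   0   0   1   0   0   0   0   0   0  -1   0
    0   0  -1   0   0   2  -1   0   2   2  -1   2   1   0]
 [  0   0  -1   3  -3   0   0   1  -1  -1   0   0   0   0  -1  -4   0  -1
   -2   0   0   1   1   0   1   0   0  -1   0   0   2   0]
 [ -3   1   1  -4  -1  -1  -3   0   0   0   0   4   5  11   9  -1  -2  -7
   -4  -5  -6  -3   2   0   1   0  -2   2   0   0   0   0]
 [  0   0   0   1   0  -1   0   0  -2  -5  -4   0   3   2  -3  -5  -8 -10
   -9 -10  -7   0   0  -1   0   0   0  -1  -1   0  -2  -6]
 [  1   2   3  -2   0   0   1   1  -2  -5  -3  -4   0  -5   1   9  -1  -1
    5  -1   0   1  -1   0   1   1   1   0   0   0  -2  -4]
 [  1  -1   1  -2  -2   2   4  -2  -6   5   3  -3  -3  -6  -3  -2   0   0

[... 689 characters left out ...]
3  -3  -7  -5   5  -4   0  -3   0]
 [ -9  -1   0  -1   2   1   0   0   0   2   0  -3  -2   1   0   4  -1   4
    6  11  27  25  20   7  -4  -6  -4   0   2   0   0   0]
 [ -8  -5  -1   1   1   0   1   0   1   4   0   0   3   1   2   6   3 -13
  -16  -6  -6  -4  -1   0   1  -1  -1   2  -3   0   1  -3]
 [ -5  -8  -3  -1  -1   3  -2   1   2   0  -1  -1   1   3   4  -2   0   9
    6   1  -1   0  -1  -1   1  -1  -9  -4   0   0  -4   0]
 [ -7 -12 -11  -4  -2  -1  -1   0   0  -1  -1   0  -1  -2   3   0  -2   1
    0   2   0  -1  -2   1   2  -2   0  -2   2   0   2  -2]
 [  1   0   0  -1   0   2   1   1  -2   1   0   2  -2  -1   0   0  -1   0
    0  -1  -1  -4  -1   4   1  -4  -1   1   0   2  -2   0]]
```

Request:
apply_moves:
  increments:
    - [0,0.003,0.003,0,0,0]
    - [0,0.005,0.006,0,0,0]
    - [0,0.008,0.009,0,0,0]
    - [0,0.01,0.0125,0,0,0]

```text
clock: 12.68
tool_pos: [0.6114, -0.2725, 0.18]
tcp_rot: [0.189, 0.699, 0.666, 0.178]
force: [-1.9, -0.0, 7.0]
opening: 0.0001
finger_force: 3.3
```

```bash
python3 st.py
python3 - <<'E'
from h import *
b=snapshot("scene").astype(int).mean(2);np.save("pics/a8_scene.npy",b)
a=np.load("pics/a7_scene.npy")
print((b-a)[204:220,230:246].astype(int))
E
```

```text
clk 12.68 stand xyz mm [ 23.  -10.4 180. ] F [-1.87 -0.1   6.97] tab [ 228.47  203.   1044.67]
[[  2  -5  -7  -4   0   0   1  -8  -1   3   3  -5  -6  -4   0   1]
 [ -2  -9  -6  -4   1   0   0  -1   8  11  -4 -12 -10  -3   0  -5]
 [  1  -9  -1  -5  -3  -6   0   2   3  -2  -9  -7  -7  -8  -1  -1]
 [ -2   1   0   1  -6 -10 -13   0   8   6  -2  -1  -4   0   0  -1]
 [ -2   4   1   1  -6  -4  -9  -3   0   5   1  -5 -11  -1   0  -5]
 [  0   3  -4  -1  -3  -5  -3  -4  -2   0  -3  -3  -6  -3   3   4]
 [  0  -4   6   6  -2   2   1  -1  -2  -1   3  -4  -5   5   2  -7]
 [  1  -1  -1   4  -2   0  -2   3   1  -5   1   3  -2  -2  -2  -3]
 [  0  -2   1   0   0   0   4   2  -3  -2   2   2   5  -1   1   3]
 [  0  -2  -2   0  -1   7  11   5  -3  -2   1   5   4   1   0  -1]
 [  1   0   2   0   4  17  17   7   1   2   0  -1   3  -4  -2  -3]
 [  0  -3  -1   1   3   2   6   1   1  -2   0   3  -1   1  -1  -5]
 [  3  -3  -1   3  -3  -8   0   1   1   2   0   0   0   0  -2  -2]
 [  0   0   2  -1   4   1  -1   3   2  -2  -1   0   0  -2  -4   1]
 [ -2   3   0  -3   3   2   1  -3  -1   1   1   0  -2   4  -4  -1]
 [  3   0   4   0   4   2   0  -2   3   2   1   3   0   0   0   0]]
```

```bash
cat > disc.py <<'E'
from h import *
import cv2
Q=np.array([.5955,-.264,-.05])
def polar(g,rs,y=.074,n=36):
    th=np.radians(np.arange(0,360,360/n)) # angle from top toward +x (roll-away direction)
    out=[]
    for rr in rs:
        uv=proj("scene",w(Q,np.stack([rr*np.sin(th),0*th+y,.16+rr*np.cos(th)],1))).astype(np.float32)
        out.append(cv2.remap(g.astype(np.float32),uv[:,0],uv[:,1],cv2.INTER_LINEAR)if 0 else cv2.remap(g.astype(np.float32),uv[:,:1],uv[:,1:],cv2.INTER_LINEAR)[:,0])
    return np.array(out)
E
python3 - <<'E'
from disc import *
print("centre px",proj("scene",w(Q,(0,.074,.16))),proj("scene",w(P,(0,.074,.16))))
L={}
for k in ("a3","a5","a6","a7","a8"):
    g=np.load(f"pics/{k}_scene.npy").astype(float); g=g.mean(2) if g.ndim==3 else g; L[k]=g
    print(k,"r15",polar(g,[.015])[0].astype(int).tolist())
print(L["a5"][200:222,228:250].astype(int))
print((L["a8"]-L["a5"])[200:222,228:250].astype(int))
E
```

```text
centre px [235.41334549 210.54403069] [238.12680284 210.68830556]
a3 r15 [156, 158, 161, 158, 159, 150, 135, 123, 112, 101, 100, 97, 95, 94, 90, 76, 62, 76, 105, 127, 138, 129, 131, 102, 75, 69, 71, 76, 80, 84, 91, 99, 106, 110, 129, 144]
a5 r15 [104, 104, 104, 104, 107, 111, 116, 113, 108, 102, 100, 97, 95, 92, 87, 74, 63, 76, 105, 128, 139, 128, 117, 89, 66, 66, 70, 77, 81, 83, 89, 94, 94, 95, 91, 99]
a6 r15 [104, 104, 105, 102, 104, 113, 117, 113, 109, 103, 102, 99, 95, 93, 89, 77, 66, 77, 106, 128, 139, 127, 121, 91, 69, 67, 70, 74, 82, 87, 91, 95, 94, 91, 94, 99]
a7 r15 [109, 107, 106, 103, 104, 107, 113, 110, 105, 100, 100, 98, 97, 95, 91, 82, 70, 71, 96, 126, 143, 141, 145, 109, 78, 69, 72, 78, 83, 86, 88, 91, 92, 91, 94, 106]
a8 r15 [100, 100, 105, 102, 101, 106, 111, 110, 106, 100, 99, 97, 96, 95, 93, 83, 73, 83, 111, 136, 144, 138, 144, 109, 80, 69, 69, 75, 80, 84, 88, 94, 98, 99, 95, 96]
[[ 36  73 123 152 171 180 180 178 177 175 177 178 181 181 178 169 151 138
  131 130 124 108]
 [ 38  78 137 170 181 182 182 181 178 169 155 143 140 138 131 121 105  97
   94  92  92  94]
 [
[... 3205 characters left out ...]
5  -3  -3   2   5  -7 -18 -24
  -28 -23 -30 -33]
 [ -3  -3   0   3   1   4   7   0   2   0   1  -1   0   1   3  -3 -20 -28
  -37 -36 -41 -39]
 [  2   0   2  -2   0   4   3  -4   2   3   2   2   0   0   1  -2 -24 -36
  -40 -39 -35 -40]
 [  2  -1   1   1   1  -1   1   2   3  -1   2  -2   2   2   1  -4 -26 -35
  -40 -38 -37 -41]
 [ -1   2  -4   5   2  -1   3  -1   0   0   3   3   0   2  -4   1 -22 -37
  -39 -41 -38 -33]
 [  0   1   0   0   4   1   1   0  -1  -1   3   4   0  -1   1  -4 -12 -30
  -41 -43 -32 -32]
 [  0   1   1  -1   2  -5   3  -3   0   2   3   2  -3   4  -3  -2 -14 -22
  -31 -32 -28 -22]
 [  0   5  -3   1   0   3   1   0  -3   2  -1   0   1  -4   1   3  -9 -15
  -14 -16 -17 -15]]
```

Request:
apply_moves:
  increments:
    - [0,0.016,-0.028,0,0,0]
    - [0,-0.008,-0.042,0,0,0]
    - [0,-0.03,-0.056,0,0,0]
    - [0,-0.03,-0.056,0,0,0]
    - [0,-0.03,-0.056,0,0,0]
    - [0,-0.03,-0.056,0,0,0]

```text
clock: 13.28
tool_pos: [0.5879, -0.2709, 0.1914]
tcp_rot: [0.187, 0.7, 0.666, 0.178]
force: [0.0, -0.4, -0.2]
opening: -0.0002
finger_force: 0.0
```

```bash
python3 st.py
python3 - <<'E'
from h import *
for n in ("scene","top"): np.save(f"pics/b0_{n}.npy",np.mean([snapshot(n).astype(float) for _ in range(4)],0))
b=cur()
def arc(a,d): a=np.radians(a); return w(P,(.0123+(.021-d)*np.sin(a),-.01,.1627+(.021-d)*np.cos(a)))
A=[(-28,-.004),(-28,0),(-28,.003),(-28,.003)]+[(a,.003) for a in np.linspace(-28,30,13)[1:]]
W=[(arc(*q),b[1]) for q in A]
rows(W[:8],b)
E
```

```text
clk 13.28 stand xyz mm [ -0.6  -9.9 191.4] F [ 0.02 -0.36 -0.19] tab [ 228.52  203.04 1041.67]
[[0.0, -0.008, 0.016, 0.0, 0.0, 0.0], [0.0, -0.009, 0.026, 0.0, 0.0, 0.0], [0.0, -0.009, 0.034, 0.0, 0.0, 0.0], [0.0, -0.009, 0.034, 0.0, 0.0, 0.0], [0.0, -0.005, 0.034, 0.0, 0.0, 0.0], [0.0, -0.001, 0.035, 0.0, 0.0, 0.0], [0.0, 0.002, 0.036, 0.0, 0.0, 0.0], [0.0, 0.006, 0.037, 0.0, 0.0, 0.0]]
```

Request:
apply_moves:
  increments:
    - [0,-0.008,0.016,0,0,0]
    - [0,-0.009,0.026,0,0,0]
    - [0,-0.009,0.034,0,0,0]
    - [0,-0.009,0.034,0,0,0]
    - [0,-0.005,0.034,0,0,0]
    - [0,-0.001,0.035,0,0,0]
    - [0,0.002,0.036,0,0,0]
    - [0,0.006,0.037,0,0,0]

```text
clock: 14.4
tool_pos: [0.5997, -0.272, 0.1836]
tcp_rot: [0.19, 0.699, 0.666, 0.179]
force: [-5.8, 1.6, 10.0]
opening: -0.0001
finger_force: 4.6
```

```bash
python3 st.py
```

```text
clk 14.4 stand xyz mm [ 11.2 -10.5 183.6] F [-5.87  1.26  9.97] tab [ 227.09  205.51 1334.33]
```

Request:
apply_moves:
  increments:
    - [0,0.004,0.002,0,0,0]
    - [0,0.007,0.003,0,0,0]
    - [0,0.01,0.006,0,0,0]
    - [0,0.013,0.008,0,0,0]

```text
clock: 14.78
tool_pos: [0.6054, -0.2726, 0.1827]
tcp_rot: [0.189, 0.699, 0.666, 0.179]
force: [-2.2, 0.2, 6.0]
opening: 0.0003
finger_force: 2.7
```

```bash
python3 st.py
```

```text
clk 14.78 stand xyz mm [ 17.  -10.8 182.7] F [-2.18  0.05  6.05] tab [ 227.05  205.45 1331.33]
```

Request:
apply_moves:
  increments:
    - [0,0.004,-0.007,0,0,0]
    - [0,0.01,-0.018,0,0,0]
    - [0,0.02,-0.035,0,0,0]
    - [0,0.03,-0.06,0,0,0]
    - [0,0.03,-0.1,0,0,0]
    - [0,0.0,-0.16,0,0,0]
    - [0,-0.03,-0.22,0,0,0]
    - [0,-0.03,-0.22,0,0,0]
    - [0,-0.03,-0.22,0,0,0]

```text
clock: 15.58
tool_pos: [0.5498, -0.2695, 0.2524]
tcp_rot: [0.188, 0.7, 0.666, 0.178]
force: [0.1, -0.5, 0.5]
opening: -0.0001
finger_force: 0.0
```

```bash
python3 st.py
python3 - <<'E'
from h import *
for n in ("scene","top"):
    a=np.mean([snapshot(n).astype(float) for _ in range(4)],0);np.save(f"pics/c0_{n}.npy",a)
    print(n,"drum",[(np.round(d["bbox"],1).tolist(),round(d["p"],2)) for d in spotter.spot_in("drum",n)[:1]],"pawl",[(np.round(d["bbox"],1).tolist(),round(d["p"],2)) for d in spotter.spot_in("pawl",n)[:1]])
a=np.load("pics/b0_scene.npy").mean(2);c=np.load("pics/c0_scene.npy").mean(2)
print((c-a)[196:220,220:246].astype(int))
E
```

```text
clk 15.58 stand xyz mm [-38.7 -10.4 252.4] F [ 0.14 -0.53  0.53] tab [ 227.1   205.49 1357.67]
scene drum [([221.3, 168.0, 246.3, 219.6], 0.91)] pawl [([225.0, 196.1, 255.5, 210.5], 0.46)]
top drum [([246.7, 172.9, 292.8, 190.4], 0.64)] pawl [([251.4, 174.1, 254.9, 173.7], 0.42)]
[[   0   -1    0   -2   -4   -5   -8   -5   -2   -2   -4   -2   -1   -5
    -9   -8   -4   -2    0    0    0   -1   -1   -1    0    0]
 [   0    0   -1   -2   -3   -5    1    5    1   -5   -8   -2    4   -1
    -7   -4   -5   -2   -1   -1   -1    2    1    1    1    0]
 [  -1   -1   -1    0    3   11   27   34   21    5    2    9   10    0
    -8   -6   -8   -7   -2    3    2    8   12   11    7    5]
 [  -1   -1    0   -1    5   34   62   71   57   40   23   16   10    7
     8    0  -18  -26   -7    4    4    3    2    9   12   12]
 [   0    0   -1    0    7   42   75   77   72   49   16    0    3    5
    -2  -18  -37  -35   -7   10   11    8    7   19   37   43]
 [   0   -1   -1   -3  -13   -3   15   37   53   34  -12  -20    0    9
     4   -2   -2   10   29   43   47   48   43   32   31   33]
 [   0   
[... 1721 characters left out ...]
 -1   -5    0    4    3]
 [   0   -1    0    0   -2    0   -1    0    0    0    0   -1    0   -1
     0   -1   -6   -6    0    0   -2    0   -3    3   12   15]
 [   0   -1    0   -1    0    0   -1    0    0    0   -2    0    0   -1
     0    2    0   -4   -4   -2    0    0   -3    2   15   23]
 [   0    0   -1   -1   -1   -1    0    0   -1    0   -1    0    0    0
     0    0   -1   -1   -1   -1    0    0   -2    1   12   21]
 [  -1    0    0   -1    0   -1   -1    0    0   -1   -1   -1    0    0
     0    1    0   -1   -1    0   -2    1    0    2   10   22]
 [  -1    0   -1   -1   -1   -2   -1    1   -1    0    0    0    0   -1
    -1    0    0   -3    0    0   -1    0   -1    3   13   24]]
```

Run:
```python
from h import *
import cv2
a=np.load("pics/b0_scene.npy").mean(2).astype(np.float32);c=np.load("pics/c0_scene.npy").mean(2).astype(np.float32)
t=cv2.resize(a[197:209,223:233],None,fx=8,fy=8,interpolation=cv2.INTER_CUBIC);s=cv2.resize(c[192:218,217:239],None,fx=8,fy=8,interpolation=cv2.INTER_CUBIC)
m=cv2.matchTemplate(s,t,cv2.TM_CCOEFF_NORMED);_,v,_,l=cv2.minMaxLoc(m);print("shift",l[0]/8-6,l[1]/8-5,v)
for Z in (P,P+[.0065,-.003,0]):
    f=lambda x:proj("scene",w(Z,(-.038+.066*np.cos(.293+x),.07,.173+.066*np.sin(.293+x))))
    print([(x,(f(x)-f(.16)).round(2).tolist()) for x in (0,.03,.06,.1)])
print(r.job_done())
```

```text
shift -1.5 2.0 0.8597795367240906
[(0, [-1.28, 2.6]), (0.03, [-1.08, 2.12]), (0.06, [-0.87, 1.63]), (0.1, [-0.55, 0.98])]
[(0, [-1.26, 2.6]), (0.03, [-1.07, 2.12]), (0.06, [-0.86, 1.63]), (0.1, [-0.54, 0.98])]
the job is handed in; nothing more can be done
None
```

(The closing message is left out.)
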